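Find the lens cell that has its glass and hold it over the mount

TASK

First push the open top drawer of the little optics cabinet fully shut, to keep the dust out. Then lift the two look-alike lens cells off their round stands, one at a time, feel which is the heavier (that one has its glass in), and leave the lighter one standing upright on its stand. Finish holding the heavier cell upright in the gripper, centred about 10 cm above the round socket of the mounting plate: do not set it down or let go. Leave the flask, the cup and the screwdriver alone.

Things in the scene. Friction and masses are not known exactly. Their poses are not given: they have to be found in the camera images.
- optics: white desktop cabinet, fixed, 160 deep (its x) x 160 wide (its y) x 110 mm high, two grey-fronted drawers, one above the other. Origin at the centre of its underside; its front faces its own -x, and the drawers slide out along its own -x.
- optics_drawer0 (a joint): how far the upper drawer is pulled out, m: 0 fully shut, at most 0.10; starts 0.05 to 0.08 open. It slides stiffly (about 1 N of friction) and stays where it is left. It holds a few spare tubes.
- optics_drawer0_handle (a point): middle of the upper drawer's steel bar handle (axes as the cabinet's), on the drawer's centre line: a level bar 11 mm thick, 90 mm long along the cabinet's y, 35 mm off the drawer front, 80 mm above the bench. With the drawer shut this point is 115 mm from the cabinet's middle towards its front.
- stand_left: round fixed stand, grey with a black rubber top, 80 mm across, 25 mm high, the one further to the robot's left (+y); origin at the centre of its underside. A lens cell stands upright on it, its axis within 4 mm of the stand's middle.
- stand_right: the same kind of stand, further to the robot's right (-y), with the other lens cell standing on it likewise; origin at the centre of its underside.
- seat_left (a point): centre of the left stand's top face, where the foot of a lens cell starts. A lens cell is an upright aluminium cylinder 60 mm high and 44 mm across, with a black cap (the top 10 mm) and a dark ring at the foot (the lowest 6 mm). Both look the same.
- seat_right (a point): centre of the right stand's top face, where the foot of the other lens cell starts. One cell is an empty barrel of about 0.15 kg, the other has its glass in and weighs about 0.42 kg (each give or take 20 %); which one stands on which stand changes from start to start.
- mount: fixed square aluminium mounting plate lying flat, 90 x 90 x 20 mm, with a round socket in its middle; origin at the centre of its underside.
- mount_hole0 (a point): centre of the socket's mouth, at the plate's top face (20 mm above the bench), z up; the socket is 49 mm across and 12 mm deep.
- flask: green flask with a black cap, 68 mm across, 160 mm high, loose bystander; origin at the centre of its underside.
- cup: white plastic cup, 72 mm across the rim, 85 mm high, loose bystander; origin at the centre of its underside.
- driver: screwdriver, 180 mm long, lying on the bench along its own x, loose bystander.
Mind the look-alikes: they are no part of the job. Leave any orange or yellow look-alike of the stand_right alone. Leave any brown or pink look-alike of the stand_left alone.

How it is judged:
By the outcome, as a careful person would: the job done as asked, in the order asked, and still so for the second after the job is handed in, while the arm keeps its last pose, push and grip.
It also fails if it takes over 72 s, if anything falls off the work surface, if the arm or the gripper's body presses on something with over 40 N, if the wrist force passes 120 N, or if a joint passes its speed limit or range.

ROBOT

A 6-joint arm with a two-finger parallel gripper is mounted at the origin on the work surface. World frame = base frame: x ahead of the robot, y to its left, z up, the work surface at z = 0. Lengths are in m, angles in rad, forces in N, time in s.
With the tool pointing down it reaches from about 0.275 to 0.725 m from the base axis. Payload 5.6 kg.
Tool frame: the origin (TCP) lies on the centre line of the jaws, within the pads' length; the fingertips stand 14 mm ahead of it and the grasp point (between the pads) lies 5 mm behind it; z points along the fingers, y is the line along which they close (so a half turn about z gives the same grasp; the last joint's range is limited). The gripper opens to 85 mm and grips with 20 to 120 N. Pads are 22 mm wide; open, the fingers measure 114 mm over their backs; the gripper's body (76 mm by 85 mm) begins 54 mm behind the grasp point. The pads swing forward as they close: fully open they stand 13 mm farther back than shut.
Start: joints at [-1.01, 0.255, 0.108, 0, -1.424, -0.285], TCP at [0.15, -0.529, 0.245] pointing down, gripper open.
Joint ranges: [-2.95, 2.95], [-1.21, 1.97], [-1.09, 1.5], [-2.87, 1.71], [-2.94, -0.07], [-3.05, 3.05]. Speed limits (rad/s): [2.57, 2.57, 3.14, 3.14, 3.14, 3.14].

INTERFACE

Orientations are given as a rotation vector (axis times angle).
In Python, from bench import * gives the robot as it stands.
- The arm moves only by the tool play_rows, never from a script. Its argument "targets" is a list of rows, each an object of numbers: "dx", "dy", "dz": the shift along the tool's x, y, z in mm; "spin": the turn about the tool's z in degrees. In form: [{"dx": .., "dy": .., "dz": .., "spin": ..}, ...]. A call has exactly 10 rows; each row shifts and turns the commanded pose from where the row before left it, along the tool's axes as they then stand; what a row does not reach is not made up. A row lasts 1/10 s, in which the tool goes at most 50 mm and 8.59 degrees, less where a joint would pass 70% of its speed; a pose out of reach is approached as far as the arm can. A call is refused whole if a number of a shift passes 50 or a number of a turn 8.59, either way. A call with a gripper value outside its range is refused whole. "jaw" is the closure, from 0 (fully open) to 1 (shut), set as the call begins (left out, the last holds). The fingers move at their own pace and stop on an object; "force" is the grip in N (left out, the last holds). Time passes only in rows, so rows that do not move let the fingers close, or fill a call up. It gives the time, the measured TCP pose, the force, the opening and the grip force at its end, in the units of the state.
- read_state(): the state, without advancing time (a new reading comes with each control period).
- get_image(name): name is "side" or "top"; returns a dict with "pixels" (400x640x3 uint8, red, green, blue), "fx", "fy", "cx", "cy" (pixels), "rvec" (rotation vector, rad) and "tvec" (3), from world to camera coordinates, as OpenCV has them. Camera axes: x right, y down, z forward; pixel columns grow to the right and rows downward; lengths in m; the calibration is good to about 2 mm. A picture is of the moment at which its call begins. There is no depth.
- sign_off(): hands the job in; it is judged then, once.
The state is a dict: "time": time; "joint_positions": joint angles; "joint_vel": joint speeds; "effort": joint torques, N m; "eef_pos": TCP position; "tool_rot": TCP orientation; "ft_force": force on the tool from outside, world axes, zero at the start; "ft_torque": the same for the moment, N m; "opening": finger opening in m; "finger_force": force on a finger pad.
Only numpy, scipy, OpenCV 4.12 (cv2) and the standard library are available. Lean on these libraries where they do the work, as an engineer would, in place of code of your own. Each camera call takes 0.05 s, during which the arm holds its last target. There are 200 camera calls.

## Working session

There is one attempt and no reset: what is moved stays moved. The work goes in short steps, Python scripts to look and compute and a tool call to move; the robot and the scene stay as the last step left them, time stands still between calls to the robot, and variables do not carry over. Pictures are saved under pics/ and viewed, at most 10 in all, crops included, and the job is handed in when it is done.

Besides the shell and the picture viewer there is one more tool, called after "Emit:" as name(argument=value, ...), one argument or row to a line, values as JSON. play_rows: Moves the arm, as the interface text tells. Its arguments: {"type":"object","properties":{"targets":{"type":"array"},"jaw":{"type":"number"},"force":{"type":"number"}},"required":["targets"]}

```bash
mkdir -p pics
python3 - <<'E'
from bench import *
import cv2,numpy as np
s=read_state();print({k:np.round(v,3).tolist() for k,v in s.items()})
for n in("side","top"):
    i=get_image(n);cv2.imwrite(f"pics/{n}0.png",i["pixels"][:,:,::-1])
    R=cv2.Rodrigues(np.array(i["rvec"],float))[0];print(n,i["fx"],i["fy"],i["cx"],i["cy"],R.round(3).tolist(),(-R.T@np.array(i["tvec"])).round(3))
E
```

```text
{'time': 0.0, 'joint_positions': [-1.01, 0.256, 0.107, -0.0, -1.424, -0.285], 'joint_vel': [-0.0, -0.002, 0.0, -0.001, -0.0, -0.001], 'effort': [-0.001, -38.663, 23.794, 5.365, -0.006, 0.0], 'eef_pos': [0.15, -0.529, 0.244], 'tool_rot': [0.432, -3.111, -0.003], 'ft_force': [0.342, 0.34, -0.778], 'ft_torque': [-0.033, -0.008, 0.002], 'finger_force': 0.0, 'opening': 0.085}
side 408.30573652036725 408.30573652036725 318.1137057522206 203.50431234420688 [[-0.997, -0.075, -0.011], [-0.038, 0.624, -0.781], [0.065, -0.778, -0.625]] [0.531 0.708 0.71 ]
top 363.73278381996664 363.73278381996664 319.50928340900884 202.86259148644396 [[0.028, -0.999, 0.017], [-0.998, -0.029, -0.055], [0.055, -0.015, -0.998]] [ 0.521 -0.067  1.123]
```

View pics/top0.png

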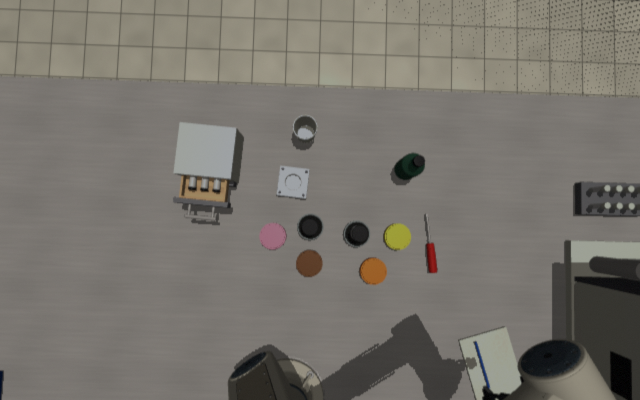

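View pics/side0.png

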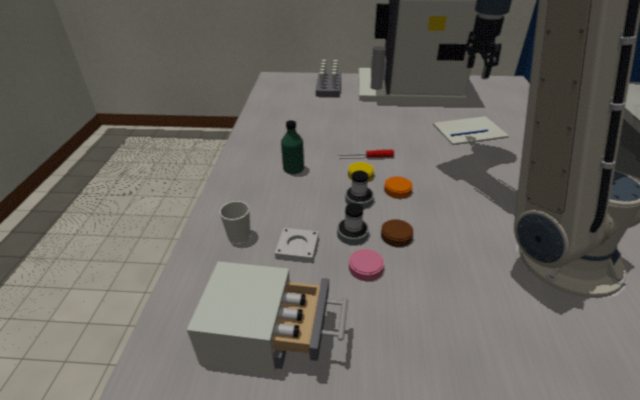

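Top view: cells on black-topped stands are at (310,227), left, and (357,234), right. The look-alikes are pink (273,237), brown (309,263), yellow (397,237) and orange (373,271), which are discs with no cells. The mount is at (293,182), the cabinet at (206,152) and the handle at (201,213). Side view: cells at (353,225), left, and (359,190), right. I choose the two black-topped stands that carry cells.

```bash
cat > h.py <<'E'
from bench import *
import cv2,numpy as np
def cam(n):
    i=get_image(n);i["R"]=cv2.Rodrigues(np.array(i["rvec"],float))[0];i["t"]=np.array(i["tvec"],float);i["hsv"]=cv2.cvtColor(i["pixels"],cv2.COLOR_RGB2HSV);return i
def ray(i,uv,z):
    d=i["R"].T@np.array([(uv[0]-i["cx"])/i["fx"],(uv[1]-i["cy"])/i["fy"],1]);o=-i["R"].T@i["t"]
    return o+d*(z-o[2])/d[2]
def proj(i,p):
    q=i["R"]@np.array(p)+i["t"];return np.array([i["fx"]*q[0]/q[2]+i["cx"],i["fy"]*q[1]/q[2]+i["cy"]])
def blobs(m,box,amin=30):
    x0,y0,x1,y1=box;k=np.zeros_like(m);k[y0:y1,x0:x1]=m[y0:y1,x0:x1]
    return [c for c in cv2.findContours(k,cv2.RETR_EXTERNAL,cv2.CHAIN_APPROX_NONE)[0] if cv2.contourArea(c)>amin]
E
python3 - <<'E'
from h import *
t=cam("top");s=cam("side")
V=t["hsv"][:,:,2];S=t["hsv"][:,:,1]
print("V rows"); print(V[227,292:330].tolist()); print(V[234,338:376].tolist())
for th in(30,45):
  for c in blobs((V<th).astype(np.uint8)*255,(292,210,375,252)):
    (u,v),r=cv2.minEnclosingCircle(c);M=cv2.moments(c);g=(M["m10"]/M["m00"],M["m01"]/M["m00"])
    print(th,"dark",g,(u,v),r,cv2.contourArea(c),ray(t,g,.085).round(4))
for nm,box,z in(("mount",(270,158,316,206),.02),("cab",(165,110,245,190),.11)):
  for th in(125,140,150,160):
    for c in blobs(((V>th)).astype(np.uint8)*255,box,300):
      rr=cv2.minAreaRect(c);P=np.array([ray(t,q,z) for q in cv2.boxPoints(rr)]);print(nm,th,rr,P.mean(0).round(4),P[:,:2].round(3).tolist(),np.linalg.norm(P[1]-P[0]).round(4),np.linalg.norm(P[2]-P[1]).round(4))
a=cv2.resize(t["pixels"][105:275,165:405],None,fx=3.3,fy=3.3,interpolation=cv2.INTER_CUBIC)
cv2.imwrite("pics/crop.png",a[:,:,::-1])
b=cv2.resize(s["pixels"][150:370,190:420],None,fx=2.7,fy=2.7,interpolation=cv2.INTER_CUBIC)
cv2.imwrite("pics/crops.png",b[:,:,::-1])
E
```

```text
V rows
[123, 124, 125, 125, 122, 95, 62, 27, 20, 20, 32, 36, 34, 33, 35, 33, 35, 34, 34, 35, 35, 34, 36, 37, 35, 31, 22, 18, 22, 31, 79, 108, 124, 127, 126, 125, 126, 126]
[125, 125, 124, 123, 98, 61, 96, 44, 20, 18, 8, 10, 27, 39, 29, 33, 34, 33, 34, 33, 35, 33, 34, 34, 34, 33, 33, 35, 32, 31, 40, 101, 117, 124, 125, 123, 125, 124]
30 dark (352.7537414965986, 235.08027210884353) (356.44317626953125, 233.48484802246094) 11.019012451171875 122.5 [ 0.4891 -0.1799  0.085 ]
30 dark (309.8572783309625, 226.4428639165481) (310.0, 226.5) 11.10190200805664 351.5 [ 0.5102 -0.057   0.085 ]
45 dark (356.65879265091866, 233.55074365704286) (356.547607421875, 233.54762268066406) 11.556589126586914 381.0 [ 0.4937 -0.1909  0.085 ]
45 dark (309.9742919389978, 226.53333333333333) (309.9328308105469, 226.45523071289062) 11.594100952148438 382.5 [ 0.51   -0.0574  0.085 ]
mount 125 ((291.9461975097656, 180.93077087402344), (32.86920166015625, 29.892370223999023), 7.125016689300537) [0.6463 0.0021 0.02  ] [[0.606, 0.056], [0.696, 0.048], [0.687, -0.052], [0.596, -0.043]] 0.0913 0.1002
mount 140 ((292.633
[... 775 characters left out ...]
.604, 0.358], [0.798, 0.35], [0.785, 0.158], [0.591, 0.168]] 0.1939 0.1924
cab 140 ((204.37625122070312, 149.7376251220703), (57.61265563964844, 50.94590377807617), 5.710593223571777) [0.7164 0.2438 0.11  ] [[0.65, 0.327], [0.794, 0.32], [0.783, 0.16], [0.639, 0.168]] 0.1435 0.1612
cab 150 ((204.4603729248047, 149.8960418701172), (57.214637756347656, 50.05036544799805), 5.710593223571777) [0.716  0.2436 0.11  ] [[0.651, 0.327], [0.792, 0.32], [0.781, 0.16], [0.64, 0.168]] 0.141 0.16
cab 160 ((204.56179809570312, 149.75662231445312), (55.11314010620117, 48.898704528808594), 6.115502834320068) [0.7164 0.2433 0.11  ] [[0.653, 0.324], [0.791, 0.316], [0.779, 0.162], [0.642, 0.171]] 0.1378 0.1542
```

View pics/crop.png

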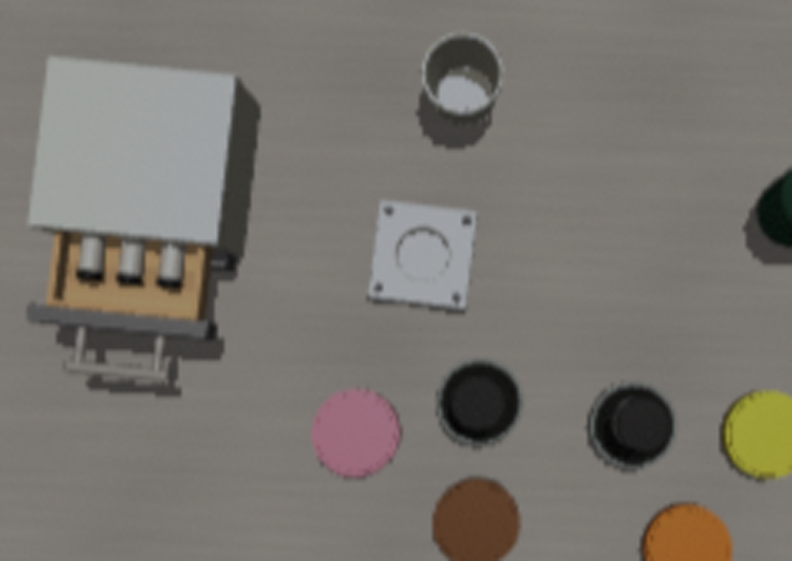

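View pics/crops.png

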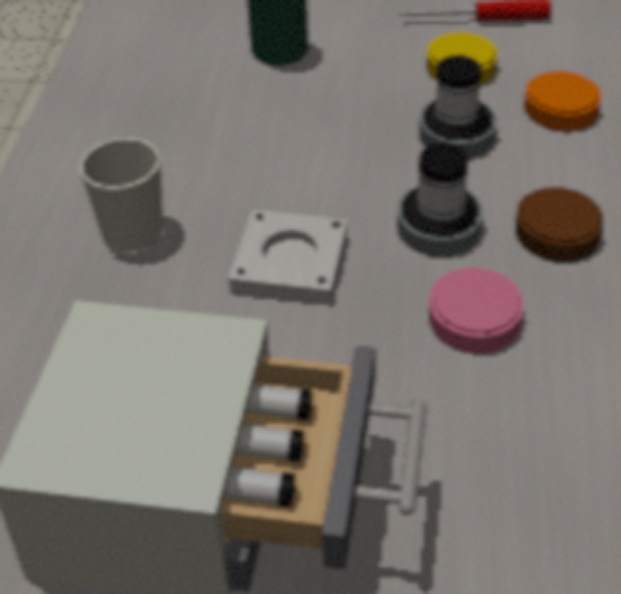

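Crops: both chosen stands are black-topped with a black-capped cell, left cell cap at top-crop (480,402) and right at (642,425). None of the coloured discs carries a cell. The drawer handle bar runs (67,366)-(170,375) in the crop. In the side crop the caps are separate from the stands, at (443,163) and (459,70).

Run:
```python
from h import *
t=cam("top");s=cam("side")
V=s["hsv"][:,:,2]
for th in(40,55):
  for c in blobs((V<th).astype(np.uint8)*255,(335,165,385,250)):
    x,y,w,h=cv2.boundingRect(c);M=cv2.moments(c);print("side dark",th,(x,y,w,h),M["m10"]/M["m00"],M["m01"]/M["m00"], "axis mid z.08",ray(s,(M["m10"]/M["m00"],M["m01"]/M["m00"]),.08).round(4))
# predicted projections for hypotheses
for nm,p in(("L",(.510,-.0574)),("R",(.492,-.197))):
  for z in(.025,.075,.085): print(nm,z,"side",proj(s,[*p,z]).round(1),"top",proj(t,[*p,z]).round(1))
C=lambda u,v:(165+u/3.3,105+v/3.3)
D=lambda u,v:(190+u/2.7,150+v/2.7)
print("handle top",[ray(t,C(*q),.08).round(4) for q in((67,366),(170,375),(118,371))])
print("handle side",[ray(s,D(*q),.08).round(4) for q in((417,403),(407,507))])
print("socket top",ray(t,C(423,254),.02).round(4))
V=t["hsv"][:,:,2]
e=cv2.Canny(cv2.resize(t["pixels"][215:252,295:376],None,fx=4,fy=4),30,60)
print("capR top",ray(t,C(643,424),.085).round(4),"capL",ray(t,C(480,402),.085).round(4))
print("stand R top",ray(t,C(631,426),.025).round(4),"L",ray(t,C(479,403),.025).round(4))
```

```text
side dark 40 (340, 221, 27, 16) 352.478417266187 230.8369304556355 axis mid z.08 [0.5119 0.018  0.08  ]
side dark 40 (346, 203, 18, 15) 354.1102292768959 209.8059964726631 axis mid z.08 [ 0.5086 -0.0574  0.08  ]
side dark 40 (348, 189, 24, 12) 360.30330330330327 196.07657657657657 axis mid z.08 [ 0.4934 -0.1128  0.08  ]
side dark 40 (352, 172, 16, 11) 359.436 176.936 axis mid z.08 [ 0.4952 -0.1969  0.08  ]
side dark 55 (339, 234, 29, 11) 353.5444444444444 240.16666666666666 axis mid z.08 [0.5093 0.0485 0.08  ]
side dark 55 (339, 221, 28, 17) 352.5852036575228 230.33083956774726 axis mid z.08 [0.5117 0.0163 0.08  ]
side dark 55 (346, 200, 27, 20) 355.6327044025157 209.19056603773586 axis mid z.08 [ 0.505 -0.06   0.08 ]
side dark 55 (347, 189, 25, 13) 359.8538380651945 195.90536277602524 axis mid z.08 [ 0.4945 -0.1134  0.08  ]
side dark 55 (352, 171, 17, 13) 359.7539682539682 177.0657596371882 axis mid z.08 [ 0.4944 -0.1963  0.08  ]
L 0.025 side [352.6 226.7] top [310.2 226.3]
L 0.075 side [353.5 211.4] top [310.  226.5]
L 0.085 side [353.6 208.2] top [310.  226.5]
R 0.025 side [359.6 193.3] top [356.3 233.6]
R 0.075 side [360.5 178.5] top [358.3 234.1]
R 0.085 side [360.7 175.4] top [358.8 234.2]
handle top [array([0.5301, 0.2985, 0.08  ]), array([0.5249, 0.2097, 0.08  ]), array([0.5271, 0.2545, 0.08  ])]
handle side [array([0.5254, 0.212 , 0.08  ]), array([0.5299, 0.2958, 0.08  ])]
socket top [ 0.6431 -0.0017  0.02  ]
capR top [ 0.4942 -0.2     0.085 ] capL [ 0.5092 -0.0587  0.085 ]
stand R top [ 0.4905 -0.1968  0.025 ] L [ 0.5076 -0.0574  0.025 ]
```

Emit:
play_rows(
  targets=[
    {"dx": 0,"dy": 0,"dz": 0,"spin": 5},
    {"dx": 0,"dy": 0,"dz": 0,"spin": 5},
    {"dx": 0,"dy": 0,"dz": 0,"spin": 5},
    {"dx": 0,"dy": 0,"dz": 0,"spin": 4},
    {"dx": 0,"dy": 0,"dz": 0,"spin": 0},
    {"dx": 0,"dy": 0,"dz": 0,"spin": 0},
    {"dx": 0,"dy": 0,"dz": 0,"spin": 0},
    {"dx": 0,"dy": 0,"dz": 0,"spin": 0},
    {"dx": 0,"dy": 0,"dz": 0,"spin": 0},
    {"dx": 0,"dy": 0,"dz": 0,"spin": 0},
  ],
  jaw=1,
  force=30,
)

```text
time: 1.3
eef_pos: [0.1498, -0.5292, 0.2453]
tool_rot: [-0.087, -3.14, -0.0]
ft_force: [-0.3, -0.7, -0.6]
opening: -0.0002
finger_force: 0.0
```

Emit:
play_rows(
  targets=[
    {"dx": -14,"dy": 40,"dz": 0,"spin": 0},
    {"dx": -14,"dy": 40,"dz": 0,"spin": 0},
    {"dx": -14,"dy": 40,"dz": 0,"spin": 0},
    {"dx": -14,"dy": 40,"dz": 0,"spin": 0},
    {"dx": -14,"dy": 40,"dz": 0,"spin": 0},
    {"dx": -14,"dy": 40,"dz": 0,"spin": 0},
    {"dx": -14,"dy": 40,"dz": 0,"spin": 0},
    {"dx": -14,"dy": 40,"dz": 0,"spin": 0},
    {"dx": -14,"dy": 40,"dz": 0,"spin": 0},
    {"dx": -14,"dy": 40,"dz": 0,"spin": 0},
  ],
)

```text
time: 2.3
eef_pos: [0.3121, -0.136, 0.2457]
tool_rot: [0.087, 3.139, 0.0]
ft_force: [0.7, -0.3, -0.0]
opening: 0.0003
finger_force: 0.0
```

Emit:
play_rows(
  targets=[
    {"dx": -14,"dy": 40,"dz": 0,"spin": 0},
    {"dx": -14,"dy": 40,"dz": 0,"spin": 0},
    {"dx": -14,"dy": 40,"dz": 0,"spin": 0},
    {"dx": -14,"dy": 40,"dz": 0,"spin": 0},
    {"dx": -14,"dy": 40,"dz": 0,"spin": 0},
    {"dx": -14,"dy": 40,"dz": 0,"spin": 0},
    {"dx": -14,"dy": 40,"dz": 0,"spin": 0},
    {"dx": -14,"dy": 40,"dz": 0,"spin": 0},
    {"dx": -14,"dy": 40,"dz": 0,"spin": 0},
    {"dx": -14,"dy": 40,"dz": 0,"spin": 0},
  ],
)

```text
time: 3.3
eef_pos: [0.4744, 0.2557, 0.2454]
tool_rot: [0.087, 3.14, 0.0]
ft_force: [0.1, -0.1, 0.4]
opening: 0.0001
finger_force: 0.0
```

Emit:
play_rows(
  targets=[
    {"dx": 0,"dy": 0,"dz": 25,"spin": 0},
    {"dx": 0,"dy": 0,"dz": 25,"spin": 0},
    {"dx": 0,"dy": 0,"dz": 25,"spin": 0},
    {"dx": 0,"dy": 0,"dz": 25,"spin": 0},
    {"dx": 0,"dy": 0,"dz": 25,"spin": 0},
    {"dx": 0,"dy": 0,"dz": 20,"spin": 0},
    {"dx": 0,"dy": 0,"dz": 20,"spin": 0},
    {"dx": 0,"dy": 0,"dz": 0,"spin": 0},
    {"dx": 0,"dy": 0,"dz": 0,"spin": 0},
    {"dx": 0,"dy": 0,"dz": 0,"spin": 0},
  ],
)

```text
time: 4.3
eef_pos: [0.4748, 0.2545, 0.0817]
tool_rot: [0.087, 3.138, 0.002]
ft_force: [-0.2, 0.4, -0.2]
opening: 0.0002
finger_force: 0.0
```

Emit:
play_rows(
  targets=[
    {"dx": -9,"dy": 0,"dz": 1,"spin": 0},
    {"dx": -9,"dy": 0,"dz": 0,"spin": 0},
    {"dx": -9,"dy": 0,"dz": 0,"spin": 0},
    {"dx": -9,"dy": 0,"dz": 0,"spin": 0},
    {"dx": -9,"dy": 0,"dz": 0,"spin": 0},
    {"dx": -9,"dy": 0,"dz": 0,"spin": 0},
    {"dx": -9,"dy": 0,"dz": 0,"spin": 0},
    {"dx": -9,"dy": 0,"dz": 0,"spin": 0},
    {"dx": -9,"dy": 0,"dz": 0,"spin": 0},
    {"dx": -9,"dy": 0,"dz": 0,"spin": 0},
  ],
)

```text
time: 5.3
eef_pos: [0.5644, 0.2487, 0.0791]
tool_rot: [-0.088, -3.14, 0.001]
ft_force: [-1.8, -0.9, 0.9]
opening: -0.0002
finger_force: 0.7
```

Emit:
play_rows(
  targets=[
    {"dx": -2,"dy": 0,"dz": 0,"spin": 0},
    {"dx": -2,"dy": 0,"dz": 0,"spin": 0},
    {"dx": -1,"dy": 0,"dz": 0,"spin": 0},
    {"dx": -1,"dy": 0,"dz": 0,"spin": 0},
    {"dx": -1,"dy": 0,"dz": 0,"spin": 0},
    {"dx": -1,"dy": 0,"dz": 0,"spin": 0},
    {"dx": -1,"dy": 0,"dz": 0,"spin": 0},
    {"dx": -1,"dy": 0,"dz": 0,"spin": 0},
    {"dx": 0,"dy": 0,"dz": 0,"spin": 0},
    {"dx": 0,"dy": 0,"dz": 0,"spin": 0},
  ],
)

```text
time: 6.3
eef_pos: [0.574, 0.2483, 0.0794]
tool_rot: [0.088, 3.14, 0.0]
ft_force: [-1.7, -0.5, 0.1]
opening: 0.0004
finger_force: 0.2
```

Still only sliding friction, so not at the stop yet.

Emit:
play_rows(
  targets=[
    {"dx": -1,"dy": 0,"dz": 0,"spin": 0},
    {"dx": -1,"dy": 0,"dz": 0,"spin": 0},
    {"dx": -1,"dy": 0,"dz": 0,"spin": 0},
    {"dx": -1,"dy": 0,"dz": 0,"spin": 0},
    {"dx": 0,"dy": 0,"dz": 0,"spin": 0},
    {"dx": 0,"dy": 0,"dz": 0,"spin": 0},
    {"dx": 0,"dy": 0,"dz": 0,"spin": 0},
    {"dx": 0,"dy": 0,"dz": 0,"spin": 0},
    {"dx": 0,"dy": 0,"dz": 0,"spin": 0},
    {"dx": 0,"dy": 0,"dz": 0,"spin": 0},
  ],
)

```text
time: 7.3
eef_pos: [0.576, 0.2482, 0.0792]
tool_rot: [-0.088, -3.137, 0.001]
ft_force: [-8.5, 1.7, 5.1]
opening: -0.0002
finger_force: 4.2
```

Emit:
play_rows(
  targets=[
    {"dx": -1,"dy": 0,"dz": 0,"spin": 0},
    {"dx": 0,"dy": 0,"dz": 0,"spin": 0},
    {"dx": 0,"dy": 0,"dz": 0,"spin": 0},
    {"dx": 11,"dy": 0,"dz": 0,"spin": 0},
    {"dx": 20,"dy": 0,"dz": 0,"spin": 0},
    {"dx": 10,"dy": 0,"dz": -20,"spin": 0},
    {"dx": 0,"dy": 0,"dz": -40,"spin": 0},
    {"dx": 0,"dy": 0,"dz": -40,"spin": 0},
    {"dx": 0,"dy": 0,"dz": -20,"spin": 0},
    {"dx": 0,"dy": 0,"dz": 0,"spin": 0},
  ],
)

```text
time: 8.3
eef_pos: [0.5398, 0.2512, 0.2038]
tool_rot: [0.087, 3.132, 0.007]
ft_force: [0.9, -0.1, -0.0]
opening: -0.0004
finger_force: 0.0
```

Run:
```python
from h import *
t=cam("top")
cv2.imwrite("pics/shut.png",cv2.resize(t["pixels"][105:275,165:405],None,fx=3.3,fy=3.3,interpolation=cv2.INTER_CUBIC)[:,:,::-1])
s=cam("side");cv2.imwrite("pics/shuts.png",cv2.resize(s["pixels"][230:390,180:400],None,fx=3,fy=3,interpolation=cv2.INTER_CUBIC)[:,:,::-1])
```

```text
(no output)
```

View pics/shuts.png

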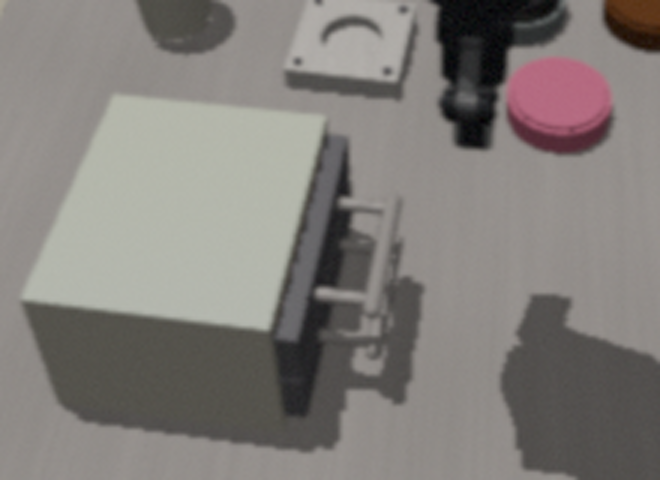

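The side crop shows the upper drawer front flush with the lower one, so the drawer is shut. Next is the left cell.

Emit:
play_rows(
  targets=[
    {"dx": 1.4,"dy": -31,"dz": 0,"spin": 0},
    {"dx": 1.4,"dy": -31,"dz": 0,"spin": 0},
    {"dx": 1.4,"dy": -31,"dz": 0,"spin": 0},
    {"dx": 1.4,"dy": -31,"dz": 0,"spin": 0},
    {"dx": 1.4,"dy": -31,"dz": 0,"spin": 0},
    {"dx": 1.4,"dy": -31,"dz": 0,"spin": 0},
    {"dx": 1.4,"dy": -31,"dz": 0,"spin": 0},
    {"dx": 1.4,"dy": -31,"dz": 0,"spin": 0},
    {"dx": 1.4,"dy": -31,"dz": 0,"spin": 0},
    {"dx": 1.4,"dy": -31,"dz": 0,"spin": 0},
  ],
  jaw=0,
)

```text
time: 9.4
eef_pos: [0.5057, -0.0597, 0.1979]
tool_rot: [-0.088, -3.138, 0.001]
ft_force: [0.2, -0.0, 0.1]
opening: 0.0856
finger_force: 0.0
```

Emit:
play_rows(
  targets=[
    {"dx": 0,"dy": 0,"dz": 10,"spin": 0},
    {"dx": 0,"dy": 0,"dz": 20,"spin": 0},
    {"dx": 0,"dy": 0,"dz": 20,"spin": 0},
    {"dx": 0,"dy": 0,"dz": 10,"spin": 0},
    {"dx": 0,"dy": 0,"dz": 0,"spin": 0},
    {"dx": 0,"dy": 0,"dz": 0,"spin": 0},
    {"dx": 0,"dy": 0,"dz": 0,"spin": 0},
    {"dx": 0,"dy": 0,"dz": 0,"spin": 0},
    {"dx": 0,"dy": 0,"dz": 0,"spin": 0},
    {"dx": 0,"dy": 0,"dz": 0,"spin": 0},
  ],
)

```text
time: 10.4
eef_pos: [0.5068, -0.0583, 0.1396]
tool_rot: [0.088, 3.14, 0.0]
ft_force: [-0.2, -1.1, -0.0]
opening: 0.0854
finger_force: 0.0
```

Emit:
play_rows(
  targets=[
    {"dx": -2,"dy": 0,"dz": 14,"spin": 0},
    {"dx": 0,"dy": 0,"dz": 15,"spin": 0},
    {"dx": 0,"dy": 0,"dz": 15,"spin": 0},
    {"dx": 0,"dy": 0,"dz": 15,"spin": 0},
    {"dx": 0,"dy": 0,"dz": 15,"spin": 0},
    {"dx": 0,"dy": 0,"dz": 10,"spin": 0},
    {"dx": 0,"dy": 0,"dz": 0,"spin": 0},
    {"dx": 0,"dy": 0,"dz": 0,"spin": 0},
    {"dx": 0,"dy": 0,"dz": 0,"spin": 0},
    {"dx": 0,"dy": 0,"dz": 0,"spin": 0},
  ],
)

```text
time: 11.4
eef_pos: [0.5091, -0.0584, 0.056]
tool_rot: [0.087, 3.139, 0.0]
ft_force: [0.0, -0.5, 0.9]
opening: 0.0853
finger_force: 0.0
```

Emit:
play_rows(
  targets=[
    {"dx": 0,"dy": 0,"dz": 0,"spin": 0},
    {"dx": 0,"dy": 0,"dz": 0,"spin": 0},
    {"dx": 0,"dy": 0,"dz": 0,"spin": 0},
    {"dx": 0,"dy": 0,"dz": 0,"spin": 0},
    {"dx": 0,"dy": 0,"dz": 0,"spin": 0},
    {"dx": 0,"dy": 0,"dz": 0,"spin": 0},
    {"dx": 0,"dy": 0,"dz": 0,"spin": 0},
    {"dx": 0,"dy": 0,"dz": 0,"spin": 0},
    {"dx": 0,"dy": 0,"dz": 0,"spin": 0},
    {"dx": 0,"dy": 0,"dz": 0,"spin": 0},
  ],
  jaw=1,
  force=40,
)

```text
time: 12.4
eef_pos: [0.5089, -0.0585, 0.0556]
tool_rot: [0.087, 3.14, -0.0]
ft_force: [-0.7, 1.1, 5.4]
opening: 0.0434
finger_force: 40.7
```

Run:
```python
from h import *
f=[read_state() for _ in range(6)];print(np.mean([a["ft_force"] for a in f],0),f[-1]["eef_pos"],f[-1]["opening"],f[-1]["finger_force"],f[-1]["effort"])
```

```text
[-0.67011451  1.13807997  5.38421806] [ 0.50894199 -0.05845493  0.05563295] 0.043399651697302914 40.661532282829285 [-4.60277461e-01 -3.55327392e+01  1.78724563e+01  4.03849974e+00
  1.35892709e-01  9.83454593e-04]
```

Emit:
play_rows(
  targets=[
    {"dx": 0,"dy": 0,"dz": -5,"spin": 0},
    {"dx": 0,"dy": 0,"dz": -10,"spin": 0},
    {"dx": 0,"dy": 0,"dz": -15,"spin": 0},
    {"dx": 0,"dy": 0,"dz": -15,"spin": 0},
    {"dx": 0,"dy": 0,"dz": -10,"spin": 0},
    {"dx": 0,"dy": 0,"dz": -5,"spin": 0},
    {"dx": 0,"dy": 0,"dz": 0,"spin": 0},
    {"dx": 0,"dy": 0,"dz": 0,"spin": 0},
    {"dx": 0,"dy": 0,"dz": 0,"spin": 0},
    {"dx": 0,"dy": 0,"dz": 0,"spin": 0},
  ],
)

```text
time: 13.4
eef_pos: [0.5082, -0.0585, 0.1147]
tool_rot: [-0.088, -3.139, 0.0]
ft_force: [0.1, -0.8, -2.1]
opening: 0.0431
finger_force: 40.8
```

```bash
cat > w.py <<'E'
from h import *
F=[];E=[]
for k in range(12):
    if k: get_image("side")
    a=read_state();F.append(a["ft_force"]);E.append(a["effort"])
F=np.array(F);print(F.mean(0).round(2),F.std(0).round(2),np.mean(E,0).round(3),np.round(a["eef_pos"],4),a["opening"],a["finger_force"],a["time"])
E
python3 w.py
```

```text
[-0.22 -0.28 -1.12] [0.51 0.4  0.44] [-1.0000e-03 -3.6993e+01  2.1675e+01  4.9590e+00 -3.0000e-03 -0.0000e+00] [ 0.5086 -0.0585  0.1153] 0.043050428371064646 40.76957881450653 13.95
```

Left reads about 0.11 kg, so it is likely the light one. I'll put it back and then feel the right one.

Emit:
play_rows(
  targets=[
    {"dx": 0,"dy": 0,"dz": 10,"spin": 0},
    {"dx": 0,"dy": 0,"dz": 15,"spin": 0},
    {"dx": 0,"dy": 0,"dz": 15,"spin": 0},
    {"dx": 0,"dy": 0,"dz": 10,"spin": 0},
    {"dx": 0,"dy": 0,"dz": 5,"spin": 0},
    {"dx": 0,"dy": 0,"dz": 2,"spin": 0},
    {"dx": 0,"dy": 0,"dz": 1.5,"spin": 0},
    {"dx": 0,"dy": 0,"dz": 0,"spin": 0},
    {"dx": 0,"dy": 0,"dz": 0,"spin": 0},
    {"dx": 0,"dy": 0,"dz": 0,"spin": 0},
  ],
)

```text
time: 14.95
eef_pos: [0.5089, -0.0584, 0.0572]
tool_rot: [0.088, 3.14, 0.0]
ft_force: [0.0, 0.1, -1.5]
opening: 0.043
finger_force: 40.8
```

Emit:
play_rows(
  targets=[
    {"dx": 0,"dy": 0,"dz": 0.5,"spin": 0},
    {"dx": 0,"dy": 0,"dz": 0.5,"spin": 0},
    {"dx": 0,"dy": 0,"dz": 0.5,"spin": 0},
    {"dx": 0,"dy": 0,"dz": 0,"spin": 0},
    {"dx": 0,"dy": 0,"dz": 0,"spin": 0},
    {"dx": 0,"dy": 0,"dz": 0,"spin": 0},
    {"dx": 0,"dy": 0,"dz": 0,"spin": 0},
    {"dx": 0,"dy": 0,"dz": 0,"spin": 0},
    {"dx": 0,"dy": 0,"dz": 0,"spin": 0},
    {"dx": 0,"dy": 0,"dz": 0,"spin": 0},
  ],
)

```text
time: 15.95
eef_pos: [0.5087, -0.0585, 0.0556]
tool_rot: [0.088, 3.14, -0.0]
ft_force: [-2.9, 0.8, 5.3]
opening: 0.0429
finger_force: 40.9
```

On the stand now (+5 N). Release, then raise.

Emit:
play_rows(
  targets=[
    {"dx": 0,"dy": 0,"dz": 0,"spin": 0},
    {"dx": 0,"dy": 0,"dz": 0,"spin": 0},
    {"dx": 0,"dy": 0,"dz": 0,"spin": 0},
    {"dx": 0,"dy": 0,"dz": 0,"spin": 0},
    {"dx": 0,"dy": 0,"dz": 0,"spin": 0},
    {"dx": 0,"dy": 0,"dz": 0,"spin": 0},
    {"dx": 0,"dy": 0,"dz": 0,"spin": 0},
    {"dx": 0,"dy": 0,"dz": 0,"spin": 0},
    {"dx": 0,"dy": 0,"dz": 0,"spin": 0},
    {"dx": 0,"dy": 0,"dz": 0,"spin": 0},
  ],
  jaw=0,
)

```text
time: 16.95
eef_pos: [0.5086, -0.0585, 0.0553]
tool_rot: [-0.088, -3.14, 0.0]
ft_force: [0.5, -0.6, -0.5]
opening: 0.0852
finger_force: 0.0
```

Emit:
play_rows(
  targets=[
    {"dx": 0,"dy": 0,"dz": -10,"spin": 0},
    {"dx": 0,"dy": 0,"dz": -20,"spin": 0},
    {"dx": 0,"dy": 0,"dz": -30,"spin": 0},
    {"dx": 0,"dy": 0,"dz": -30,"spin": 0},
    {"dx": 4,"dy": -28,"dz": 0,"spin": 0},
    {"dx": 4,"dy": -28,"dz": 0,"spin": 0},
    {"dx": 0,"dy": -28,"dz": 0,"spin": 0},
    {"dx": 0,"dy": -28,"dz": 0,"spin": 0},
    {"dx": 0,"dy": -28,"dz": 0,"spin": 0},
    {"dx": 0,"dy": 0,"dz": 0,"spin": 0},
  ],
)

```text
time: 17.95
eef_pos: [0.4925, -0.2004, 0.146]
tool_rot: [0.092, 3.14, -0.001]
ft_force: [0.6, 0.3, 0.5]
opening: 0.0852
finger_force: 0.0
```

```bash
python3 w.py
python3 - <<'E'
from h import *
s=cam("side");cv2.imwrite("pics/left.png",cv2.resize(s["pixels"][130:280,280:440],None,fx=4,fy=4,interpolation=cv2.INTER_CUBIC)[:,:,::-1])
E
```

```text
[ 0.06  0.13 -0.14] [0.4  0.53 0.44] [-3.8100e-01 -3.7744e+01  2.2211e+01  5.0330e+00 -6.0000e-03  5.9000e-02] [ 0.4929 -0.1975  0.1453] 0.08574074071084939 0.0 18.5
```

View pics/left.png

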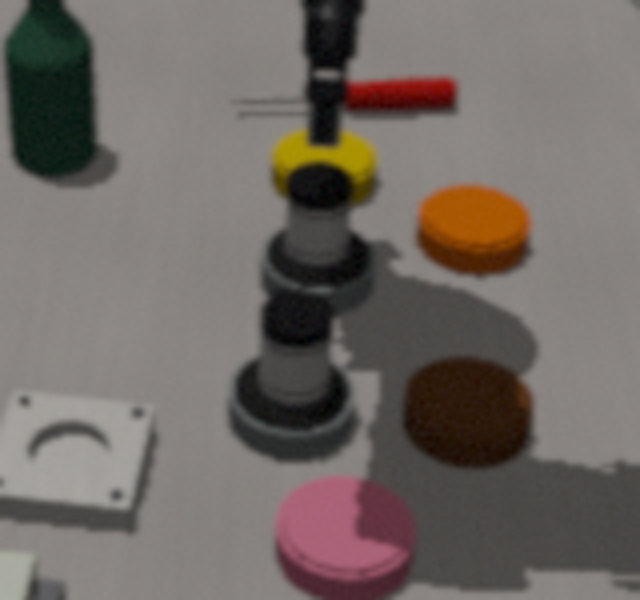

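The left cell (crop 297,350) stands upright and centred on its stand. The gripper is above the right cell at (320,185).

Emit:
play_rows(
  targets=[
    {"dx": -1.5,"dy": 0,"dz": 10,"spin": 0},
    {"dx": 0,"dy": 0,"dz": 15,"spin": 0},
    {"dx": 0,"dy": 0,"dz": 15,"spin": 0},
    {"dx": 0,"dy": 0,"dz": 15,"spin": 0},
    {"dx": 0,"dy": 0,"dz": 15,"spin": 0},
    {"dx": 0,"dy": 0,"dz": 15,"spin": 0},
    {"dx": 0,"dy": 0,"dz": 5,"spin": 0},
    {"dx": 0,"dy": 0,"dz": 0,"spin": 0},
    {"dx": 0,"dy": 0,"dz": 0,"spin": 0},
    {"dx": 0,"dy": 0,"dz": 0,"spin": 0},
  ],
)

```text
time: 19.55
eef_pos: [0.4949, -0.198, 0.0561]
tool_rot: [0.087, 3.139, -0.0]
ft_force: [0.1, 0.1, 0.7]
opening: 0.0854
finger_force: 0.0
```

Emit:
play_rows(
  targets=[
    {"dx": 0,"dy": 0,"dz": 0,"spin": 0},
    {"dx": 0,"dy": 0,"dz": 0,"spin": 0},
    {"dx": 0,"dy": 0,"dz": 0,"spin": 0},
    {"dx": 0,"dy": 0,"dz": 0,"spin": 0},
    {"dx": 0,"dy": 0,"dz": 0,"spin": 0},
    {"dx": 0,"dy": 0,"dz": 0,"spin": 0},
    {"dx": 0,"dy": 0,"dz": 0,"spin": 0},
    {"dx": 0,"dy": 0,"dz": 0,"spin": 0},
    {"dx": 0,"dy": 0,"dz": 0,"spin": 0},
    {"dx": 0,"dy": 0,"dz": 0,"spin": 0},
  ],
  jaw=1,
  force=40,
)

```text
time: 20.55
eef_pos: [0.4947, -0.1982, 0.0559]
tool_rot: [0.087, 3.139, -0.001]
ft_force: [-1.1, -1.6, 6.1]
opening: 0.0433
finger_force: 41.2
```

Emit:
play_rows(
  targets=[
    {"dx": 0,"dy": 0,"dz": -5,"spin": 0},
    {"dx": 0,"dy": 0,"dz": -10,"spin": 0},
    {"dx": 0,"dy": 0,"dz": -15,"spin": 0},
    {"dx": 0,"dy": 0,"dz": -15,"spin": 0},
    {"dx": 0,"dy": 0,"dz": -10,"spin": 0},
    {"dx": 0,"dy": 0,"dz": -5,"spin": 0},
    {"dx": 0,"dy": 0,"dz": 0,"spin": 0},
    {"dx": 0,"dy": 0,"dz": 0,"spin": 0},
    {"dx": 0,"dy": 0,"dz": 0,"spin": 0},
    {"dx": 0,"dy": 0,"dz": 0,"spin": 0},
  ],
)

```text
time: 21.55
eef_pos: [0.4939, -0.1978, 0.1146]
tool_rot: [-0.088, -3.139, -0.0]
ft_force: [-0.3, 0.1, -3.4]
opening: 0.0434
finger_force: 41.3
```

```bash
python3 w.py
```

```text
[ 0.01 -0.28 -4.11] [0.5  0.61 0.51] [ 0.0000e+00 -4.0801e+01  2.2900e+01  5.4050e+00 -5.0000e-03 -0.0000e+00] [ 0.4943 -0.1979  0.1153] 0.04312819585231551 41.29706382751465 22.1
```

The right cell reads about 0.42 kg, so it is the heavier one. I'll carry it over the socket.

Emit:
play_rows(
  targets=[
    {"dx": 0,"dy": 0,"dz": -11,"spin": 0},
    {"dx": 0,"dy": 0,"dz": -11,"spin": 0},
    {"dx": 0,"dy": 0,"dz": -11,"spin": 0},
    {"dx": -7,"dy": 10.5,"dz": 0,"spin": 0},
    {"dx": -14,"dy": 21,"dz": 0,"spin": 0},
    {"dx": -14,"dy": 21,"dz": 0,"spin": 0},
    {"dx": -14,"dy": 21,"dz": 0,"spin": 0},
    {"dx": -14,"dy": 21,"dz": 0,"spin": 0},
    {"dx": -14,"dy": 21,"dz": 0,"spin": 0},
    {"dx": -14,"dy": 21,"dz": 0,"spin": 0},
  ],
)

```text
time: 23.1
eef_pos: [0.5936, -0.0651, 0.1485]
tool_rot: [0.087, 3.14, 0.0]
ft_force: [0.9, -0.0, -4.0]
opening: 0.0432
finger_force: 41.5
```

Emit:
play_rows(
  targets=[
    {"dx": -12,"dy": 18,"dz": 0,"spin": 0},
    {"dx": -12,"dy": 18,"dz": 0,"spin": 0},
    {"dx": -12,"dy": 18,"dz": 0,"spin": 0},
    {"dx": -8,"dy": 10,"dz": 0,"spin": 0},
    {"dx": -3,"dy": 4,"dz": 0,"spin": 0},
    {"dx": 0,"dy": 0,"dz": 0,"spin": 0},
    {"dx": 0,"dy": 0,"dz": 0,"spin": 0},
    {"dx": 0,"dy": 0,"dz": 0,"spin": 0},
    {"dx": 0,"dy": 0,"dz": 0,"spin": 0},
    {"dx": 0,"dy": 0,"dz": 0,"spin": 0},
  ],
)

```text
time: 24.1
eef_pos: [0.6433, -0.0018, 0.1485]
tool_rot: [0.088, 3.14, 0.0]
ft_force: [-1.3, -0.0, -3.9]
opening: 0.0429
finger_force: 41.6
```

```bash
python3 w.py
python3 - <<'E'
from h import *
s=cam("side");a=s["pixels"][120:290,220:420];cv2.imwrite("pics/end.png",cv2.resize(a,None,fx=3.5,fy=3.5,interpolation=cv2.INTER_CUBIC)[:,:,::-1])
for p in((.644,-.001,.117),(.644,-.001,.177),(.644,-.001,.02)): print(((proj(s,p)-[220,120])*3.5).round(1))
t=cam("top");cv2.imwrite("pics/endt.png",t["pixels"][:,:,::-1])
E
```

```text
[-0.1  -0.14 -4.05] [0.44 0.45 0.24] [-2.9000e-02 -5.2865e+01  2.4693e+01  5.8300e+00 -4.0000e-03  0.0000e+00] [ 0.6435 -0.0014  0.1483] 0.043105990284858925 41.5978467464447 24.65
[262.6 317.6]
[258.1 243.6]
[269.2 425.3]
```

View pics/end.png

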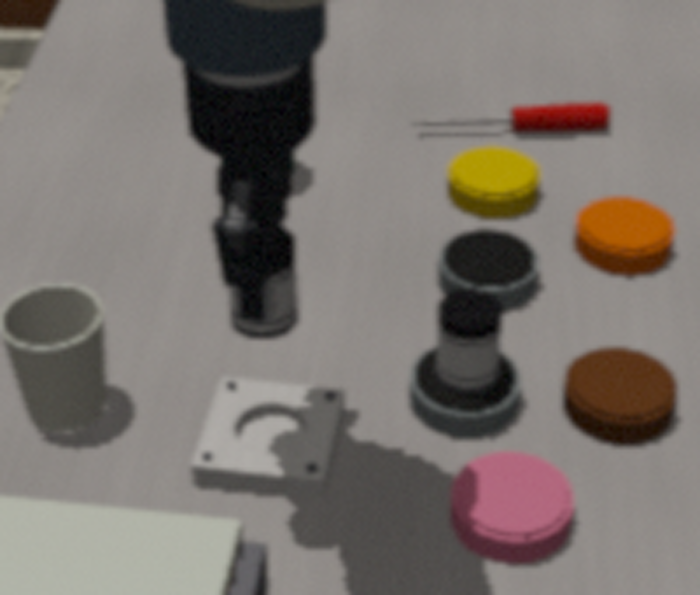

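The picture shows the heavy cell upright, with its foot near (263,320) against a predicted (263,318). The socket is at about (269,427), against a predicted (269,425). The left cell is upright on its stand and the drawer is still shut. Handing in.

```bash
python3 -c "
from bench import *
print(sign_off())"
```

```text
the job is handed in; nothing more can be done
None
```

The top drawer is shut, the lighter cell (left, about 0.11 kg) is back upright on its stand, and the gripper is holding the heavier one (right, about 0.42 kg) upright, its foot about 10 cm above the socket; the job is handed in, but no verdict came back.

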